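Lock a sliding stop to its rail with a quarter-turn thumbscrew

ROBOT

A 6-joint arm with a two-finger parallel gripper is mounted at the origin on a cart in front of the work surface, level with it; the furniture and walls round the work are solid. World frame = base frame: x ahead of the robot, y to its left, z up, the work surface at z = 0. Lengths are in m, angles in rad, forces in N, time in s.
With the tool pointing down it reaches from about 0.425 to 0.95 m from the base axis. Payload 3.5 kg.
Tool frame: the origin (TCP) lies at the very end of the fingers, on their centre line; the grasp point (between the pads) lies 19 mm behind it; x points along the fingers, y is the direction in which the jaws open and shut, and the axes are right-handed (so a half turn about x gives the same grasp; the last joint's range is limited). The gripper opens to 85 mm and grips with 20 to 120 N. Pads are 22 mm wide; open, the fingers measure 114 mm over their backs; the gripper's body (76 mm by 85 mm) begins 54 mm behind the grasp point. The pads swing forward as they close: fully open they stand 13 mm farther back than shut.
Start: joints at [1.171, 0.286, 1.577, -0, 1.279, -0.15], TCP at [0.167, 0.654, 0.231] pointing down, gripper open.
Joint ranges: [-2.77, 2.77], [-0.9, 2.22], [0.21, 2.48], [-1.53, 4.67], [0.24, 2.81], [-2.84, 2.84]. Speed limits (rad/s): [2.79, 2.79, 3.14, 3.14, 3.14, 3.14].

INTERFACE

Orientations are given as a rotation vector (axis times angle).
In Python, from plant import manip gives the robot as it stands. The module is installed in compiled form; this text tells all that it offers. Calls block until the motion is done:
- manip.move_pose(position, orientation): joint-space move of the TCP to a pose.
- manip.movel(position, frame=None, v=0.15, force_limit=None): straight line of the TCP; frame=None keeps the orientation; v is the mean speed in m/s. With force_limit (N) it stops when the force on the tool has changed by that much, and returns True; else False.
- manip.movej(angles): joint-space move.
- manip.let_go() and manip.clamp(strength=None): open the fingers fully, or close them until they stop; strength is the grip in N (None keeps the last).
- manip.sleep(seconds).
- manip.inverse_kinematics(position, orientation): joint angles nearest the present ones, or None.
- manip.observe(): the state.
- manip.grab_frame(name): name is "scene" or "top"; returns a dict with "image" (480x640x3 uint8, red, green, blue), "intrinsics" (3x3 intrinsics, pixels), "D" ([k1, k2, p1, p2, k3] as OpenCV has them; the pictures are not rectified), "world_to_cam" (4x4, takes a point from world to camera coordinates). Camera axes: x right, y up, looking along -z (the intrinsics and any distortion apply to the point x, -y, -z); pixel columns grow to the right and rows downward; lengths in m; the calibration is good to about 2 mm. A picture is of the moment at which its call begins. There is no depth.
A pose or a line that the arm cannot do raises manip.IKError and nothing moves.
- manip.job_done(): hands the job in, once; it reports no verdict.
The state is a dict: "time_s": time; "joint_pos": joint angles; "dq": joint speeds; "effort": joint torques, N m; "eef_pos": TCP position; "eef_rot": TCP orientation; "ft_force": force on the tool from outside, world axes, zero at the start; "moment": the same for the moment, N m; "opening": finger opening in m.
Only numpy, scipy, OpenCV 4.12 (cv2) and the standard library are available. Lean on these libraries where they do the work, as an engineer would, in place of code of your own. Each camera call takes 0.05 s, during which the arm holds its last target. There are 200 camera calls.

TASK

Lock the sliding stop to its rail: stand the winged thumbscrew in the keyhole on top of the stop, then, pressing only lightly, slide the stop along until you feel the screw's foot find the hidden keyhole in the rail underneath. Push the screw down through both against the spring, give it a quarter turn either way and let go, so that it stays locked and upright. Do not force the screw against the stop or rail, and leave the things lying around where they are.

Things in the scene. Friction and masses are not known exactly. Their poses are not given: they have to be found in the camera images.
- screw_grip (a point): Where to grip the steel thumbscrew: on its axis, in its upright flat wing (34 mm long, 9 mm thick, 35 mm high, top 12 mm above this point, foot on a round flange). Axes: z up along the screw, y along the wing, x across its thickness. Flange: diameter 30, 3 mm thick, underside 26 mm below this point. Neck below it: diameter 10. Whole screw 65 mm tall.
- thumbscrew: The same screw; origin at the bottom of its foot, 53 mm below screw_grip, same axes. The foot is a cross pin with round ends, 7 mm thick, 21 mm long, parallel to the wing (y); flange underside 27 mm above this origin.
- holder_top (a point): Middle of the top of the fixed steel holder block (60x60 mm, 34 mm high) in whose square well (25 mm wide, 30 mm deep) the screw stands loosely at the start, its flange resting on the block.
- stop_hole (a point): Middle of the keyhole in the sliding steel stop, at its upper face, 54 mm above the worktop. x along the slide, y along the slot, z up. Right through the 8 mm plate: slot 23 mm along y, 9 mm along x, widened in the middle to a 12.5 mm square; the cross pin passes only with the wing along y. Plate 124 (x) by 72 mm; an upright face 21 mm high closes its -x end, 55 mm from the hole.
- stop (a joint): Place of the stop along the rail in m, growing along the rail's +x; range -0.055 to 0.055, 0 with its hole over the rail's middle. It starts between -0.040 and -0.026; the two keyholes line up at some value between -0.014 and 0.014. About 3 N of friction; the screw standing in its hole can draw it along.
- rail: Fixed steel rail, 240 mm long, 60 wide, base plate 270x96 mm. Origin on the worktop under its middle; x along the rail (the way the stop slides), z up. Its bed, smooth and hard, is 45 mm above the worktop, 1 mm under the stop's plate, 8 mm thick, with one keyhole like the stop's, same direction, on the centre line, hidden under the stop up to 14 mm either side of the middle.
- bed_mid (a point): Middle of the bed's upper face (the hidden keyhole is elsewhere, see rail). In the hidden keyhole a spring plunger, 11 mm wide, stands 1 mm below the bed's face: it yields at 3.5 N and needs about 7 N at 16 mm, so the screw must be pressed in. Screw foot on the bed: flange 18 mm above the stop. Flange on the stop: cross pin 3 mm below the bed, free to turn; let go after it, it rises 3 mm.
- micrometer: Outside micrometer lying flat, about 131x49x19 mm, origin under its middle. A bystander.
- frame: Cast aluminium frame with open pockets, 99x113x30 mm, lying flat, origin under its middle. A bystander.
- marker: Grey paint marker with a black cap, lying flat, 136 mm long, 15 mm thick, origin under its middle. A bystander.
Mind the look-alikes: they are no part of the job. Of the things that look like the thumbscrew, the smallest one is meant.

How it is judged:
By the outcome, as a careful person would: the job done as asked, in the order asked, and still so for the second after the job is handed in, with the robot touching nothing.
It also fails if it takes over 72 s, if anything falls off the work surface, if the arm or the gripper's body presses on something with over 40 N, if the wrist force passes 120 N, or if a joint passes its speed limit or range.

## Working session

There is one attempt and no reset: what is moved stays moved. The work goes in short steps, each a Python script; the robot and the scene stay as the last script left them, time stands still between calls to the robot, and variables do not carry over. Pictures are saved under pics/ and viewed, about 8 in all and at most 12, crops included, and the job is handed in when it is done.

```bash
mkdir -p pics; cat > h.py <<'E'
import numpy as np, cv2
from plant import manip
def snap(n,f):
    c=manip.grab_frame(n); cv2.imwrite(f'pics/{f}.png',c['image'][:,:,::-1])
    np.savez(f'pics/{f}.npz',**c); return c
def load(f): return dict(np.load(f'pics/{f}.npz'))
def ray(c,uv):
    p=cv2.undistortPoints(np.array([[uv]],float),c['intrinsics'],c['D'])[0,0]
    T=c['world_to_cam'];R=T[:3,:3];d=R.T@np.array([p[0],-p[1],-1.]);return -R.T@T[:3,3],d
def onz(c,uv,z):
    o,d=ray(c,uv);return o+d*(z-o[2])/d[2]
def tri(obs):
    A=np.zeros((3,3));b=np.zeros(3);L=[ray(c,u) for c,u in obs]
    for o,d in L:
        d=d/np.linalg.norm(d);P=np.eye(3)-np.outer(d,d);A+=P;b+=P@o
    x=np.linalg.solve(A,b)
    return x,[np.linalg.norm(np.cross(x-o,d/np.linalg.norm(d))) for o,d in L]
def proj(c,X):
    X=np.asarray(X,float).reshape(-1,3);T=c['world_to_cam'];q=X@T[:3,:3].T+T[:3,3];q=q*[1,-1,-1]
    return cv2.projectPoints(q,np.zeros(3),np.zeros(3),c['intrinsics'],c['D'])[0][:,0]
E
python3 - <<'E'
from h import *
for n in('scene','top'):
    c=snap(n,n+'0'); T=c['world_to_cam'];print(n,-T[:3,:3].T@T[:3,3],T[:3,:3].round(2).tolist(),c['intrinsics'][0,0],c['D'])
s=manip.observe();print(s)
E
```

```text
scene [ 0.04876603 -0.53801101  0.59593968] [[0.63, -0.77, -0.02], [0.49, 0.39, 0.78], [-0.6, -0.5, 0.62]] 466.3198913939827 [-0.07852328  0.          0.          0.          0.        ]
top [ 0.46358001 -0.09473447  1.02150973] [[0.03, -1.0, 0.03], [0.99, 0.03, 0.12], [-0.12, 0.03, 0.99]] 536.8505787834514 [0.01026763 0.         0.         0.         0.        ]
{'time_s': 0.1, 'joint_pos': array([ 1.17100650e+00,  2.87113279e-01,  1.57803071e+00,  6.10294407e-06,
        1.27857476e+00, -1.49954899e-01]), 'dq': array([-0.00170849, -0.00111053, -0.0052386 ,  0.00138152, -0.00091159,
        0.00098848]), 'effort': array([ 9.15586497e-04, -4.07293081e+01, -2.93700886e+01, -1.40161451e-04,
        3.32360229e-03,  3.06357879e-05]), 'eef_pos': array([0.16659904, 0.65351179, 0.23006129]), 'eef_rot': array([ 0.19453525,  1.5624661 , -0.19775415]), 'ft_force': array([ 0.83640194, -0.43466389,  0.46976936]), 'moment': array([-0.0072363 ,  0.04384535,  0.01797074]), 'opening': 0.08592847006405585}
```

View pics/scene0.png

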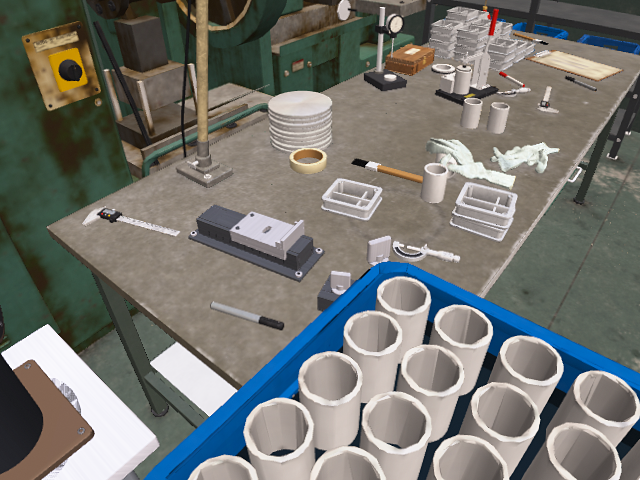

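View pics/top0.png

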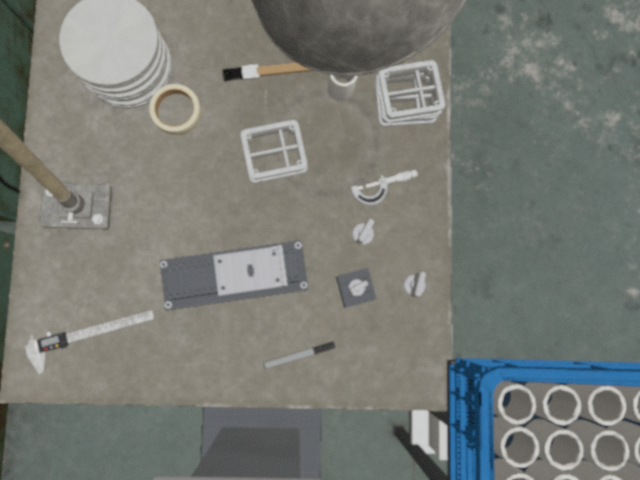

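The top view shows the rail with the stop around (235,273), its keyhole at about (250,270). The holder with a screw is at (357,287), and two look-alikes stand at (363,232) and (415,285). In the scene view the stop is near (265,232) and the holder near (337,290), partly hidden by the blue crate. I'll zoom in on both.

```bash
python3 - <<'E'
import cv2,numpy as np
t=cv2.imread('pics/top0.png');s=cv2.imread('pics/scene0.png')
a=cv2.resize(t[215:320,150:440],None,fx=2.75,fy=2.75,interpolation=cv2.INTER_CUBIC)
b=cv2.resize(s[200:310,185:475],None,fx=2.75,fy=2.75,interpolation=cv2.INTER_CUBIC)
cv2.imwrite('pics/z.png',np.vstack([a[:290],b[:305]])[:, :797])
E
```

```text
(no output)
```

View pics/z.png

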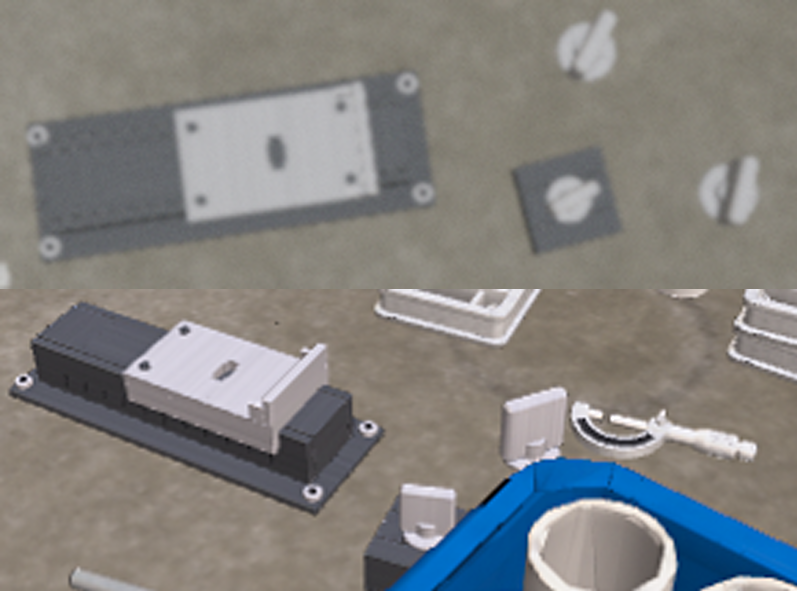

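```bash
python3 - <<'E'
import cv2,numpy as np
t=cv2.imread('pics/top0.png');s=cv2.imread('pics/scene0.png')
def z(im,u,v,k=8):
    w,h=400//k,296//k; p=cv2.resize(im[v-h//2:v-h//2+h,u-w//2:u-w//2+w],(w*k,h*k),interpolation=cv2.INTER_CUBIC)
    print(u-w//2,v-h//2)
    for i in range(0,w,10):
        cv2.line(p,(i*k,0),(i*k,4),(0,0,255),1);cv2.putText(p,str(u-w//2+i),(i*k,14),0,.35,(0,0,255))
    for i in range(0,h,10):cv2.line(p,(0,i*k),(4,i*k),(0,0,255),1);cv2.putText(p,str(v-h//2+i),(4,i*k+5),0,.35,(0,0,255))
    return p
cv2.imwrite('pics/z2.png',np.vstack([np.hstack([z(t,357,287),z(s,340,287)]),np.hstack([z(t,250,270),z(s,267,230)])]))
E
```

```text
332 269
315 269
225 252
242 212
```

View pics/z2.png

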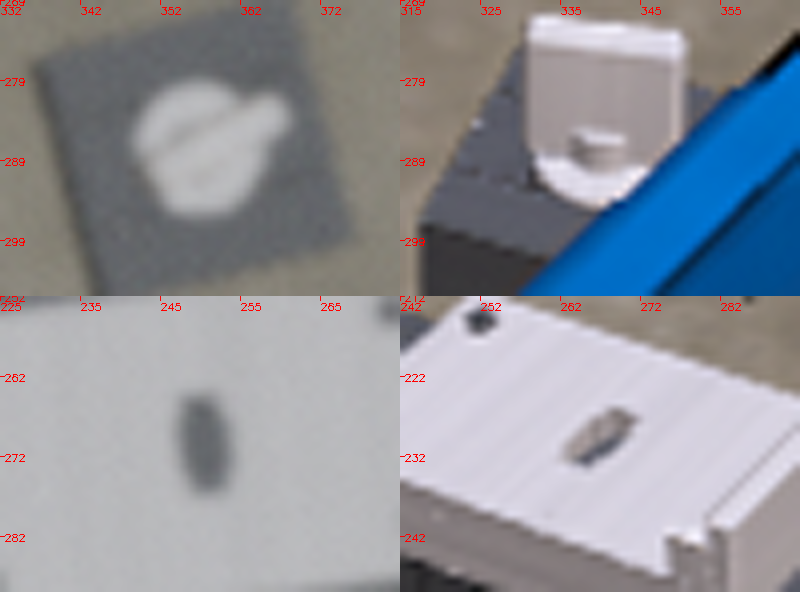

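The composite shows, in the top view, the wing's top centre at about (358.9,286) and the stop hole at (250.1,270.1). In the scene view the wing's top centre is at about (340.4,273) and the hole at (266.5,229.1). I'll triangulate these and fit the rail rivets.

```bash
cat > meas.py <<'E'
from h import *
t=load('top0');s=load('scene0')
np.set_printoptions(precision=4,suppress=True)
Z=lambda o,x,y:(o[0]+x/8-.5,o[1]+y/8-.5)
print('wingtop',tri([(t,(358.9,286)),(s,Z((315,269),207,36))]))
print('hole',tri([(t,(250.1,270.1)),(s,Z((242,212),200,141))]), onz(t,(250.1,270.1),.054))
a=onz(s,Z((315,269),130,27),.072);b=onz(s,Z((315,269),285,45),.072);print('wing scene',a,b,np.linalg.norm(b-a),np.degrees(np.arctan2(*(b-a)[[1,0]])),(a+b)/2)
a=onz(t,Z((332,269),148,168),.072);b=onz(t,Z((332,269),291,112),.072);print('wing top',a,b,np.linalg.norm(b-a),np.degrees(np.arctan2(*(b-a)[[1,0]])),(a+b)/2)
# bright rivets, stop plate
g=cv2.cvtColor(t['image'],cv2.COLOR_RGB2GRAY);R=[]
for u,v in((163.5,264.1),(298.4,245.2),(168.2,304.8),(303.8,285.2)):
    u0,v0=int(u)-5,int(v)-5;p=g[v0:v0+11,u0:u0+11].astype(float);w=np.clip(p-140,0,None);yy,xx=np.mgrid[:11,:11]
    R.append((u0+(w*xx).sum()/w.sum(),v0+(w*yy).sum()/w.sum()))
P=np.array([onz(t,r,.010) for r in R]);print(np.round(R,1).tolist());print('rivets',P,'mid',P.mean(0))
for d in(P[0]-P[1],P[2]-P[3]):print(np.linalg.norm(d),np.degrees(np.arctan2(d[1],d[0])))
# scene rivets (visible 3): crop coords
m=(g>150).astype(np.uint8);m[:, :205]=0;m[:,300:]=0
n,l,st,ce=cv2.connectedComponentsWithStats(m);i=l[285,235];print('plate',st[i],ce[i])
cn=max(cv2.findContours((l==i).astype(np.uint8),0,1)[0],key=cv2.contourArea);r=cv2.minAreaRect(cn);Bx=cv2.boxPoints(r)
Q=np.array([onz(t,q,.054) for q in Bx]);print(Q,Q.mean(0));
for k in range(2):
    d=Q[k+1]-Q[k];print(np.linalg.norm(d),np.degrees(np.arctan2(d[1],d[0])))
# dark hole
y0,x0=258,240;p=g[y0:y0+26,x0:x0+21].astype(float);w=np.clip(165-p,0,None);yy,xx=np.mgrid[:26,:21]
cx,cy=(w*xx).sum()/w.sum()+x0,(w*yy).sum()/w.sum()+y0;print('hole px',cx,cy,onz(t,(cx,cy),.054))
C=np.cov(np.c_[xx.ravel(),yy.ravel()].T,aweights=w.ravel());e=np.linalg.eigh(C)[1][:,1];a=onz(t,(cx+5*e[0],cy+5*e[1]),.054)-onz(t,(cx-5*e[0],cy-5*e[1]),.054);print('slot ang',np.degrees(np.arctan2(a[1],a[0])))
E
python3 meas.py
```

```text
wingtop (array([ 0.507 , -0.2045,  0.0702]), [np.float64(0.0005337964792420173), np.float64(0.0005337964792420148)])
hole (array([ 0.531 , -0.0098,  0.0546]), [np.float64(0.0005326826998099752), np.float64(0.0005326826998101727)]) [ 0.5314 -0.0101  0.054 ]
wing scene [ 0.4973 -0.1912  0.072 ] [ 0.5128 -0.2194  0.072 ] 0.03221257025476104 -61.29248650508206 [ 0.5051 -0.2053  0.072 ]
wing top [ 0.5007 -0.189   0.072 ] [ 0.5139 -0.2205  0.072 ] 0.034198716283993985 -67.2739353929383 [ 0.5073 -0.2048  0.072 ]
[[162.6, 263.4], [298.1, 244.8], [167.6, 304.6], [303.6, 284.8]]
rivets [[ 0.5425  0.1574  0.01  ]
 [ 0.585  -0.095   0.01  ]
 [ 0.4662  0.1437  0.01  ]
 [ 0.5096 -0.1075  0.01  ]] mid [0.5258 0.0247 0.01  ]
0.25592966439283954 99.5451765547033
0.2549909881372884 99.79952713567386
plate [ 214  245   73   50 2670] [249.9805 270.0996]
[[ 0.5572  0.0586  0.054 ]
 [ 0.5791 -0.0647  0.054 ]
 [ 0.5066 -0.0776  0.054 ]
 [ 0.4854  0.0447  0.054 ]] [ 0.5321 -0.0098  0.054 ]
0.12527328603804908 -79.93426575393237
0.073657361552349 -169.8885278136293
hole px 250.10514682664981 270.0179981054626 [ 0.5315 -0.0101  0.054 ]
slot ang -170.05275762696525
```

```bash
cat >> h.py <<'E'
from scipy.spatial.transform import Rotation as Ro
def down(deg):
    a=np.radians(deg);x=np.array([0,0,-1.]);y=np.array([np.cos(a),np.sin(a),0]);return Ro.from_matrix(np.c_[x,y,np.cross(x,y)]).as_rotvec()
A=99.9; EX=np.array([np.cos(np.radians(A)),np.sin(np.radians(A)),0]);EY=np.array([-EX[1],EX[0],0])
E
python3 - <<'E'
from h import *
np.set_printoptions(precision=3,suppress=True)
print('rod',onz(load('top0'),(75,203),.03))
for p,a in(((.507,-.205,.06),(25,205,-155)),((.531,-.01,.08),(A,A-180)),((.531,.03,.08),(A,A+90,A-90,A-180,A-270))):
    for d in a: print(p,d,manip.inverse_kinematics(np.array(p),down(d)))
E
```

```text
rod [0.648 0.319 0.03 ]
(0.507, -0.205, 0.06) 25 [-0.57   0.216  2.007 -0.     0.919 -1.006]
(0.507, -0.205, 0.06) 205 [-0.57   0.216  2.007 -0.     0.919  2.135]
(0.507, -0.205, 0.06) -155 [-0.57   0.216  2.007  0.     0.919  2.135]
(0.531, -0.01, 0.08) 99.9 [-0.21   0.152  2.038  0.     0.952 -1.954]
(0.531, -0.01, 0.08) -80.1 [-0.21   0.152  2.038 -0.     0.952  1.188]
(0.531, 0.03, 0.08) 99.9 [-0.134  0.154  2.036 -0.     0.952 -1.878]
(0.531, 0.03, 0.08) 189.9 [-0.134  0.154  2.036 -0.     0.952  2.834]
(0.531, 0.03, 0.08) 9.900000000000006 [-0.134  0.154  2.036  0.     0.952 -0.307]
(0.531, 0.03, 0.08) -80.1 [-0.134  0.154  2.036 -0.     0.952  1.264]
(0.531, 0.03, 0.08) -170.1 [-0.134  0.154  2.036 -0.     0.952  2.834]
```

```bash
python3 - <<'E'
from h import *
np.set_printoptions(precision=4,suppress=True)
p=manip.observe()['eef_pos']
manip.movel([.118,.46,.26],v=.25)
manip.move_pose([.507,-.205,.20],down(25))
manip.movel([.507,-.205,.10]);manip.sleep(.3)
print(manip.observe()['ft_force'])
hit=manip.movel([.507,-.205,.043],v=.05,force_limit=5)
s=manip.observe();print(hit,s['eef_pos'],s['ft_force'],s['time_s'])
if not hit:
    manip.clamp(40);s=manip.observe();print(s['opening'],s['ft_force'],s['moment'],s['time_s'])
snap('top','top1');snap('scene','scene1')
a=cv2.imread('pics/top1.png')[220:350,290:440];b=cv2.imread('pics/scene1.png')[180:310,270:420]
cv2.imwrite('pics/g1.png',cv2.resize(np.hstack([a,b]),None,fx=2.66,fy=2.66,interpolation=2))
E
```

```text
[-0.3289 -0.274   0.3425]
False [ 0.5073 -0.2052  0.0434] [-0.0305  0.4589  0.2704] 6.1917
0.008389676980836506 [-0.2369  0.4587  0.911 ] [ 0.0147  0.0537 -0.0247] 6.875
```

View pics/g1.png

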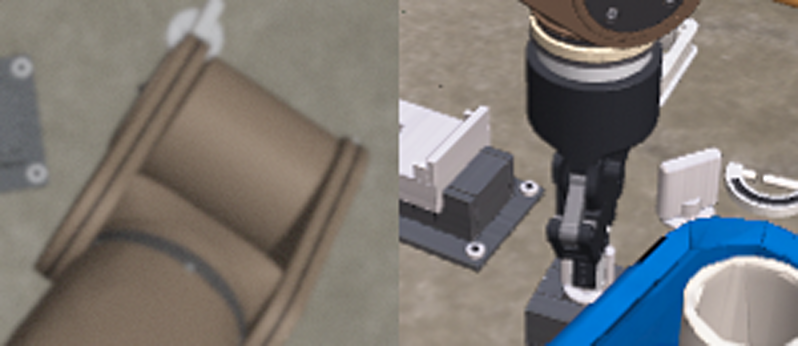

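The fingers hold the wing (opening 8.4 mm) and nothing was disturbed. I'll lift the screw and look at how it sits in the fingers.

```bash
python3 - <<'E'
from h import *
np.set_printoptions(precision=4,suppress=True)
manip.movel([.507,-.205,.19],v=.12)
manip.move_pose([.50,-.17,.25],down(39));manip.sleep(.3)
s=manip.observe();print(s['opening'],s['ft_force'],s['moment'],s['time_s'],s['eef_pos'])
c=snap('scene','scene2');p=s['eef_pos']
u=proj(c,[p,p-[0,0,.036]]);print(u)
k=16;o=np.round(u[0]).astype(int);x0,y0=o[0]-25,o[1]-20
a=cv2.resize(cv2.imread('pics/scene2.png')[y0:y0+37,x0:x0+50],None,fx=k,fy=k,interpolation=2)
for q in u:cv2.circle(a,tuple(((q-[x0,y0]+.5)*k).astype(int)),4,(0,0,255),1)
print(x0,y0);cv2.imwrite('pics/g2.png',a)
E
```

```text
0.008056333607341478 [-0.0597 -0.1012 -0.8563] [0.0246 0.0227 0.0064] 9.0333 [ 0.4994 -0.1701  0.2483]
[[320.6619 174.886 ]
 [320.8747 195.7771]]
296 155
```

View pics/g2.png

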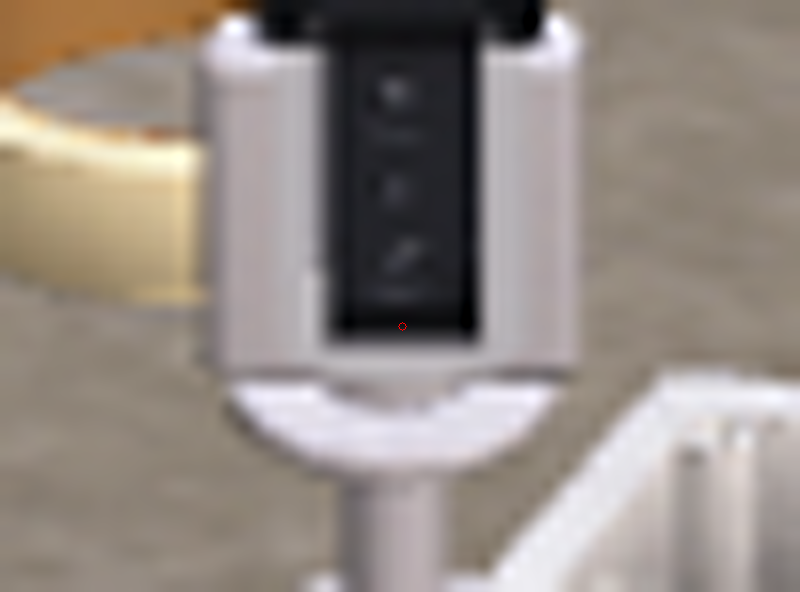

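The screw hangs upright. Its axis is about 0.7 mm off the finger centre (wing centre x=394, finger centre x=402 at 11 px/mm), so I'll correct for that. Next: go to the stop's hole and feel down.

```bash
cat >> h.py <<'E'
def tcp(hx,hy,z): return np.array([hx,hy,0])-.0007*EY+[0,0,z]
E
python3 - <<'E'
from h import *
np.set_printoptions(precision=4,suppress=True)
H=np.array([.5314,-.0100])
manip.move_pose(tcp(*H,.15),down(A))
manip.movel(tcp(*H,.100),v=.08);manip.sleep(.3);print(manip.observe()['ft_force'])
hit=manip.movel(tcp(*H,.084),v=.02,force_limit=3)
s=manip.observe();print(hit,s['eef_pos'],s['ft_force'],s['moment'],s['time_s'],s['opening'])
E
```

```text
[ 0.017   0.3752 -1.1111]
False [ 0.5318 -0.0099  0.0838] [-0.7603 -0.1432  0.3939] [-0.0201  0.1481  0.0112] 11.9 0.00838403238471676
```

```bash
python3 - <<'E'
from h import *
np.set_printoptions(precision=4,suppress=True)
H=np.array([.5314,-.0100])
hit=manip.movel(tcp(*H,.078),v=.01,force_limit=2.5)
s=manip.observe();print(hit,s['eef_pos'],s['ft_force'],s['time_s'])
manip.sleep(.3);s=manip.observe();print(s['eef_pos'],s['ft_force'],s['moment'])
b=s['eef_pos'].copy();f0=s['ft_force']
for i in range(1,16):
    manip.movel(b+EX*.001*i,v=.02);s=manip.observe();f=s['ft_force'];print(i,f.round(2),f@EX,f@EY,s['eef_pos'][2])
    if abs(f[2])>8 or np.hypot(f[0],f[1])>10:break
print(s['time_s'])
E
```

```text
True [ 0.531  -0.0098  0.0818] [-0.2307 -0.702  -0.1563] 12.2167
[ 0.5302 -0.0096  0.0812] [ 0.0466  0.4245 -0.5215] [ 0.0217 -0.0086 -0.0279]
1 [-0.55 -0.93 -0.87] -0.8239039648445183 0.6985276607302277 0.08119158100610775
2 [ 0.4  -2.15 -0.74] -2.1889509110813017 -0.02780071143431431 0.08121149358759867
3 [-0.12 -2.22 -1.15] -2.1648166213273354 0.5029998010118004 0.0811811404843382
4 [ 0.64 -2.7  -1.84] -2.7675533158596632 -0.1671320592625351 0.08119800895827523
5 [ 0.82 -1.38 -1.69] -1.502980979912608 -0.5653216868839231 0.08119490231208772
6 [ 0.34 -3.07 -0.98] -3.0859712530885712 0.19128677372910033 0.0811726551298968
7 [ 0.65 -2.63 -0.87] -2.706074871752224 -0.18960600114103365 0.0811796867185503
8 [ 1.04 -1.85 -0.98] -2.0045864013285484 -0.7094458376053009 0.08118144955176768
9 [ 0.83 -1.72 -1.39] -1.8396691379910892 -0.5255819348603203 0.08120449791569714
10 [ 0.51 -1.78  0.1 ] -1.845605330844017 -0.1995987240496412 0.08117009117169194
11 [ 1.43 -2.34 -0.91] -2.5465449094969625 -1.007334742909723 0.08119749379331173
12 [ 0.54 -3.25 -1.67] -3.290208905921963 0.026419774917807178 0.08118142130772317
13 [ 0.76 -1.7  -1.23] -1.808243780380875 -0.4511701655864241 0.08117672020760658
14 [ 1.49 -2.65 -0.95] -2.8712481583380556 -1.0101978170154018 0.08120353067630606
15 [ 0.56 -2.71  0.14] -2.764079696980752 -0.0830855392972759 0.08118382357892412
16.2667
```

```bash
python3 - <<'E'
from h import *
np.set_printoptions(precision=4,suppress=True)
def st():
    L=[]
    for _ in range(5): manip.sleep(.04);s=manip.observe();L.append(np.r_[s['eef_pos'],s['ft_force']])
    return np.mean(L,0)
print(st());b=st()[:3]
for i in range(1,9):
    h=manip.movel(b-[0,0,.0003*i],v=.01,force_limit=4);m=st();print(i,h,m)
    if m[5]>2.0 or h:break
print(manip.observe()['time_s'])
E
```

```text
[ 0.5276  0.0052  0.0812  1.0941 -1.9191 -0.866 ]
1 False [ 0.5277  0.0052  0.081   0.186  -1.9476  0.4649]
2 False [ 0.5277  0.0052  0.0809 -0.9773 -1.0691  4.1466]
17.6
```

```bash
cat >> h.py <<'E'
def st(n=3):
    L=[]
    for _ in range(n): manip.sleep(.03);s=manip.observe();L.append(np.r_[s['eef_pos'],s['ft_force']])
    return np.mean(L,0)
E
python3 - <<'E'
from h import *
np.set_printoptions(precision=4,suppress=True)
M=np.array([.5258,.0247,0]);b=np.array([.5277,.0052,.0806]);z=.0807
for i in range(60):
    q=b+EX*.0007*i;q[2]=z
    manip.movel(q,v=.02);m=st();f=m[5]+.9
    print(i,'s',round((m[:3]-M)@EX,4),m[:3],'fz %.1f fx %.1f fy %.1f'%(f,m[3:]@EX,m[3:]@EY))
    if m[2]<.0803 or f>9 or abs(m[3:]@EX)>12 or abs(m[3:]@EY)>8:break
    if f<1.5:z=max(z-.0002,m[2]-.0006)
    elif f>3.5:z+=.00015
print(manip.observe()['time_s'])
E
```

```text
0 s -0.0195 [0.5278 0.0052 0.0809] fz 5.9 fx -1.5 fy 1.3
1 s -0.0193 [0.5277 0.0054 0.081 ] fz 5.1 fx -4.3 fy 0.8
2 s -0.0183 [0.5276 0.0064 0.081 ] fz 4.3 fx -4.8 fy 0.9
3 s -0.0172 [0.5273 0.0075 0.081 ] fz 2.5 fx -3.9 fy 0.3
4 s -0.0165 [0.5272 0.0082 0.081 ] fz 1.9 fx -3.4 fy -0.2
5 s -0.0158 [0.527  0.0088 0.081 ] fz 1.5 fx -3.2 fy -0.6
6 s -0.0152 [0.5269 0.0095 0.081 ] fz 0.5 fx -3.1 fy -0.6
7 s -0.0147 [0.5269 0.01   0.081 ] fz 2.3 fx -3.0 fy -0.5
8 s -0.0139 [0.5267 0.0107 0.081 ] fz 2.9 fx -3.5 fy -0.0
9 s -0.0131 [0.5266 0.0115 0.081 ] fz 2.5 fx -2.7 fy 0.4
10 s -0.0124 [0.5265 0.0122 0.0809] fz 2.3 fx -2.2 fy -0.2
11 s -0.0117 [0.5263 0.0129 0.0809] fz 2.2 fx -2.1 fy -0.7
12 s -0.011 [0.5262 0.0136 0.0809] fz 1.7 fx -2.0 fy -0.7
13 s -0.0103 [0.5261 0.0142 0.0809] fz 1.1 fx -2.2 fy -0.5
14 s -0.0097 [0.526  0.0149 0.0807] fz 1.4 fx -1.6 fy -0.4
15 s -0.009 [0.5258 0.0156 0.0805] fz 1.9 fx -1.8 fy -0.3
16 s -0.0083 [0.5257 0.0163 0.0805] fz 1.8 fx -1.7 fy -0.1
17 s -0.0076 [0.5256 0.017  0.0805] fz 1.5 fx -2.5 fy -0.1
18 s -0.0069 [0.5255 0.0176 0.0803] fz 1.9 fx -2.2 fy -0.2
19 s -0.0062 [0.5254 0.0184 0.0804] fz 1.6 fx -2.1 fy -0.5
20 s -0.0055 [0.5253 0.019  0.0804] fz 1.4 fx -2.6 fy -0.6
21 s -0.0048 [0.5252 0.0197 0.0802] fz 1.8 fx -2.3 fy 0.3
25.3
```

```bash
python3 - <<'E'
from h import *
np.set_printoptions(precision=4,suppress=True)
b=st()[:3]
manip.movel(b+[0,0,.002],v=.02);print('up',st(8))
for k in range(12):
    manip.movel(b+[0,0,.001-.0003*k],v=.02);m=st(5);print(m)
    if m[5]>3:break
print(manip.observe()['time_s'])
E
```

```text
up [ 0.5246  0.0198  0.0818 -0.6737 -2.5445 -0.5633]
[ 0.5253  0.0198  0.0811  0.1976 -1.6662 -1.3793]
[ 0.5253  0.0198  0.081   0.6697 -0.8388 -0.0683]
[ 0.5253  0.0197  0.0806  0.0629 -1.4051 -0.06  ]
[ 0.5252  0.0197  0.0802  0.4955 -1.2157 -0.3982]
[ 0.5252  0.0197  0.08    0.5311 -1.3403  1.0399]
[ 0.5253  0.0197  0.0799 -0.6924 -1.0802  3.2036]
28.4167
```

```bash
python3 - <<'E'
from h import *
np.set_printoptions(precision=4,suppress=True)
b=st()[:3]
for k in range(1,8):
    h=manip.movel(b-[0,0,.0003*k],v=.01,force_limit=5);m=st(4);print(h,m)
    if m[5]>5.5:break
print(manip.observe()['time_s'])
E
```

```text
False [ 0.5253  0.0197  0.0796 -0.8253 -0.8266  3.8789]
False [ 0.5254  0.0197  0.0794 -0.5114 -0.8969  5.0072]
False [ 0.5254  0.0197  0.0792 -1.029  -0.8561  5.5175]
29.6667
```

```bash
python3 - <<'E'
from h import *
np.set_printoptions(precision=4,suppress=True)
b=st()[:3]
for d in (.0005,.001,.0015,.002,.001,0,-.001,-.0015,-.002,-.0025,-.003):
    h=manip.movel(b+EX*d,v=.02,force_limit=7);m=st(3);print(d,h,((m[:3]-b)@EX).round(5),m[2].round(4),'fx %.1f fy %.1f fz %.1f'%(m[3:]@EX,m[3:]@EY,m[5]))
    if h:break
print(manip.observe()['time_s'])
E
```

```text
0.0005 False 0.00016 0.0793 fx -1.7 fy 1.8 fz 5.5
0.001 False 0.00038 0.0793 fx -4.7 fy 2.4 fz 5.0
0.0015 False 0.00058 0.0793 fx -5.7 fy 2.1 fz 4.3
0.002 False 0.00075 0.0793 fx -6.3 fy 2.0 fz 4.0
0.001 False 0.00054 0.0793 fx -5.0 fy 2.3 fz 4.8
0 False 0.00029 0.0793 fx -2.9 fy 2.1 fz 4.6
-0.001 False 2e-05 0.0792 fx -0.8 fy 1.4 fz 5.1
-0.0015 False -0.00013 0.0792 fx -0.3 fy 1.3 fz 5.0
-0.002 False -0.00032 0.0791 fx 1.0 fy 1.1 fz 4.7
-0.0025 False -0.00141 0.0788 fx 2.8 fy -0.5 fz 2.7
-0.003 False -0.00244 0.0789 fx 4.4 fy -0.4 fz 1.8
33.6167
```

```bash
python3 - <<'E'
from h import *
np.set_printoptions(precision=4,suppress=True)
b=np.array([.5254,.0197,0]);q=b-EX*.0009;q[2]=.0785
manip.movel(q,v=.03)
m=st(3);print(m[:3]-q,m)
for k in range(1,12):
    q[2]-=.001
    h=manip.movel(q,v=.02,force_limit=7);m=st(2);print(h,m[:3],'fx %.1f fy %.1f fz %.1f'%(m[3:]@EX,m[3:]@EY,m[5]))
    if h or m[5]>10:break
print(manip.observe()['time_s'])
E
```

```text
[ 0.0002 -0.0008  0.0002] [ 0.5257  0.0181  0.0787 -0.3789 -0.9782  2.9854]
False [0.5257 0.0183 0.0776] fx -2.3 fy 0.7 fz 3.5
False [0.5257 0.0186 0.0766] fx -2.8 fy 1.3 fz 3.8
False [0.5257 0.0187 0.0756] fx -3.3 fy 0.4 fz 3.0
False [0.5257 0.0187 0.0746] fx -3.5 fy 0.6 fz 3.9
False [0.5257 0.0187 0.0736] fx -4.3 fy 0.9 fz 3.6
False [0.5257 0.0187 0.0725] fx -4.7 fy 1.3 fz 5.0
False [0.5257 0.0188 0.0716] fx -4.9 fy 0.5 fz 4.3
False [0.5257 0.0187 0.0706] fx -4.9 fy 0.8 fz 4.1
False [0.5257 0.0188 0.0696] fx -4.6 fy 0.5 fz 5.0
False [0.5257 0.0189 0.0686] fx -4.9 fy -0.2 fz 4.8
False [0.5257 0.0188 0.0676] fx -4.5 fy 0.2 fz 4.9
37.45
```

```bash
python3 - <<'E'
from h import *
np.set_printoptions(precision=4,suppress=True)
b=np.array([.5254,.0197,0]);q=b-EX*.0013;q[2]=.0660
manip.movel(q,v=.03);print(st(2))
h=False
while q[2]>.0615 and not h:
    q[2]-=.0005
    manip.movel(q,v=.03);m=st(2);print(m[:3],'fx %.1f fy %.1f fz %.1f'%(m[3:]@EX,m[3:]@EY,m[5]))
    h=m[5]>8.5
print(h,manip.observe()['time_s'])
E
```

```text
[ 0.5257  0.0188  0.0661  0.6544 -3.4568  4.8183]
[0.5257 0.0188 0.0657] fx -3.1 fy -0.1 fz 5.2
[0.5257 0.0188 0.0652] fx -3.9 fy 0.2 fz 5.4
[0.5257 0.0188 0.0647] fx -3.6 fy 0.1 fz 5.4
[0.5257 0.0188 0.0643] fx -3.0 fy 0.9 fz 6.0
[0.5257 0.0188 0.0638] fx -3.3 fy 0.3 fz 5.6
[0.5257 0.0188 0.0633] fx -3.0 fy 0.7 fz 6.1
[0.5258 0.0188 0.0631] fx -3.4 fy 0.8 fz 7.7
[0.5258 0.0188 0.0631] fx -2.0 fy 2.5 fz 9.6
True 40.3
```

```bash
python3 - <<'E'
from h import *
np.set_printoptions(precision=4,suppress=True)
ax=np.array([.5257,.0188,0])+.0007*EY-EX*.0004
for d in range(10,91,10):
    a=A-d;r=np.radians(a+90);q=ax-.0007*np.array([np.cos(r),np.sin(r),0]);q[2]=.0633
    h=manip.movel(q,frame=down(a),v=.05,force_limit=10);s=manip.observe();print(d,h,s['eef_pos'],s['ft_force'],'mz %.2f'%s['moment'][2],s['time_s'],s['joint_pos'][5].round(3))
    if h:break
E
```

```text
10 False [0.5256 0.0187 0.0634] [-0.3719 -3.1659  5.7851] mz 0.02 40.625 -1.729
20 False [0.5253 0.0185 0.0633] [-1.5017 -5.3292  7.3122] mz 0.04 40.95 -1.554
30 False [0.5251 0.0183 0.0633] [-1.5165 -4.2028  5.8181] mz 0.02 41.275 -1.38
40 False [0.525  0.0181 0.0632] [-0.9423 -4.5177  7.2639] mz 0.04 41.6 -1.206
50 False [0.5248 0.018  0.0632] [-1.0846 -4.3282  7.3588] mz 0.10 41.925 -1.031
60 False [0.5247 0.0179 0.0632] [-0.6193 -4.4991  6.3229] mz 0.03 42.25 -0.857
70 False [0.5245 0.0178 0.0631] [-1.653  -4.9249  6.3454] mz -0.06 42.575 -0.683
80 False [0.5243 0.0177 0.0631] [-2.1718 -5.2141  7.4336] mz -0.00 42.9 -0.508
90 False [0.524  0.0176 0.0631] [-1.0019 -3.9167  6.5485] mz 0.04 43.225 -0.334
```

```bash
python3 - <<'E'
from h import *
np.set_printoptions(precision=4,suppress=True)
p=manip.observe()['eef_pos']; q=p.copy();q[1]-=.0004
for z in (.0640,.0648,.0655,.0660,.0664):
    q[2]=z;manip.movel(q,v=.02);m=st(3);print(m)
    if m[5]<.8:break
manip.let_go();manip.sleep(.3);m=st(3);print(m,manip.observe()['opening'])
manip.movel(m[:3]+[0,0,.12],v=.1)
manip.move_pose([.45,-.2,.30],down(25));print(st(),manip.observe()['time_s'])
snap('top','top3');snap('scene','scene3')
a=cv2.imread('pics/top3.png')[220:320,150:310];b=cv2.imread('pics/scene3.png')[170:270,180:340]
cv2.imwrite('pics/g3.png',cv2.resize(np.vstack([a,b])[:,:],None,fx=3,fy=3,interpolation=2))
E
```

```text
[ 0.5237  0.0175  0.0638  0.3293 -3.0797  4.5937]
[ 0.5238  0.0175  0.0647 -0.081  -1.6221  4.4438]
[ 0.5239  0.0174  0.0655 -0.6015 -1.2658  4.8038]
[ 0.5239  0.0174  0.066  -1.336  -0.3596  5.0488]
[ 0.5239  0.0174  0.0663 -0.7219  0.3963  4.0231]
[ 0.524   0.0172  0.0664  0.3184 -0.1403 -0.079 ] 0.08557372360045709
[ 0.45   -0.1989  0.2988 -0.4543  0.344  -0.2968] 48.55
```

View pics/g3.png

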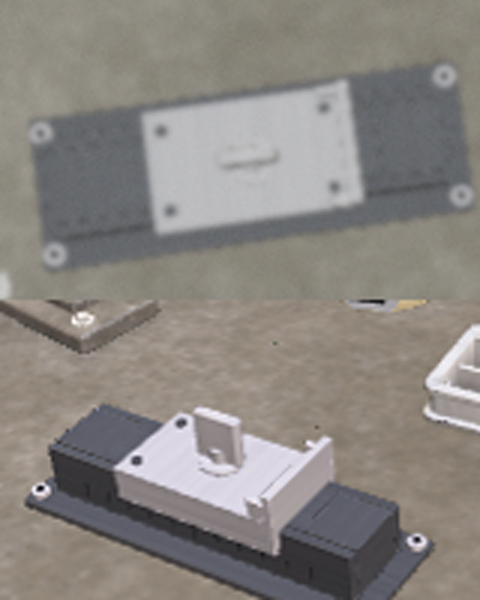

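The wing stands along the rail on the stop in both views. I'll check its height by triangulation: about 95 mm at the top means locked, about 110 mm means not.

```bash
python3 - <<'E'
from h import *
t=load('top3');s=load('scene3')
print(tri([(t,(232.2,271.8)),(s,(252.5,206.5))]))
for z in(.095,.110):print(z,proj(s,[onz(t,(232.2,271.8),z)]))
def z(im,u,v,k=8):
    w,h=50,37;return cv2.resize(im[v-18:v+19,u-25:u+25],(400,296),interpolation=2)
a=cv2.imread('pics/top3.png');b=cv2.imread('pics/scene3.png')
cv2.imwrite('pics/g4.png',np.hstack([z(a,232,272),z(b,253,215)]))
E
```

```text
(array([0.52449235, 0.01630931, 0.09949342]), [np.float64(4.671492097440775e-05), np.float64(4.671492097450486e-05)])
0.095 [[252.59639161 208.29705065]]
0.11 [[252.1043758  202.26089086]]
```

View pics/g4.png

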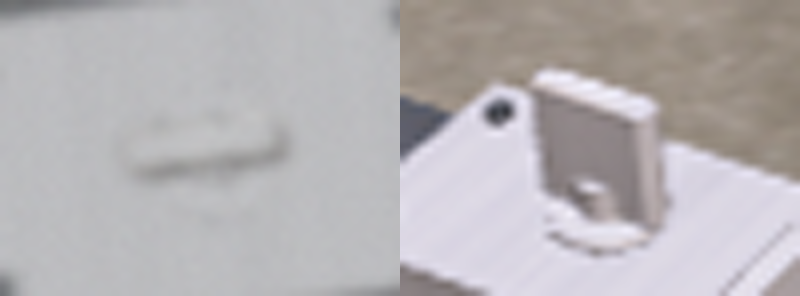

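The wing's top centre in the scene view is at v≈208.1. A height of 95 mm predicts 208.3 and 110 mm predicts 202.3, so the screw is locked and upright, with its flange about 3 mm above the stop. I'm handing in.

```bash
python3 - <<'E'
from h import *
manip.job_done();print(manip.observe()['time_s'])
E
```

```text
the job is handed in; nothing more can be done
the job is handed in; nothing more can be done
```

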